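Change over the parts lockers

TASK

I am done with the bearings in the red locker: push its drop-down door back up fully shut. Also pull the blue locker's door all the way down to its stop so I can get at the pistons, and leave the grey one shut. Either of the two may be done first.

Things in the scene. Friction and masses are not known exactly. Their poses are not given: they have to be found in the camera images.
- red_bar (a point): Middle of the handle bar of the red door (starts 0.75-1 rad). All 3 lockers alike: fixed box painted in the door colour, 180 wide, 210 deep, top 195 mm up; door panel 176 wide, 145 tall, 12 thick, hinged at its bottom edge 48 mm up; top swings out and down to the robot. Site z points from hinge to bar (up when shut): its tilt is the door angle, 0 shut to 1.5 rad open, stops at both ends.
- blue_bar (a point): Middle of the handle bar of the blue door (starts shut). All 3 bars alike: round steel, 12 mm thick, 120 long, parallel to the hinge and 185 mm from it, in the panel's plane, 38 mm past its upper edge on two 8 mm posts 104 mm apart, so there is an open slot under the bar and it stands above the locker when shut. Site y: along the bar; x: panel normal, into the locker when shut.
- grey_bar (a point): Middle of the handle bar of the mid-grey locker: a bystander, starts shut and stays shut. Same sizes and axes as the red and blue ones. All 3 doors have stiff hinges (0.55 N m of friction) that hold the door at any angle; 4 to 12 N at the bar moves it.

How it is judged:
At the end, for the whole second after the job is handed in: The red door is shut (within 0.12 rad, about 7 degrees, of upright), the blue door is down (more than 1.32 rad from upright, within 10 degrees of its stop), and the grey door is shut (within 0.12 rad of upright) (angle between each of red_bar, grey_bar's own z axis and vertical below 0.12 rad and angle between blue_bar's own z axis and vertical above 1.32 rad); the robot touches nothing.
It fails at once if the grey door is pulled open (more than 0.15 rad) (angle between grey_bar's own z axis and vertical above 0.15 rad).
It also fails if it takes over 51 s, if anything falls off the work surface, if the arm or the gripper's body presses on something with over 40 N, if the wrist force passes 120 N, or if a joint passes its speed limit or range.

ROBOT

A 7-joint arm with a two-finger parallel gripper is mounted at the origin on the work surface. World frame = base frame: x ahead of the robot, y to its left, z up, the work surface at z = 0. Lengths are in m, angles in rad, forces in N, time in s.
With the tool pointing down it reaches from about 0.35 to 0.9 m from the base axis. Payload 19.9 kg.
Tool frame: the origin (TCP) lies between the finger pads; the fingertips stand 19 mm ahead of it and the grasp point (between the pads) is the TCP; z points along the fingers, y is the direction in which the jaws open and shut (so a half turn about z gives the same grasp; the last joint's range is limited). The gripper opens to 94 mm and grips with 3 to 60 N. Pads are 16 mm wide; open, the fingers measure 119 mm over their backs; the gripper's body (75 mm by 177 mm) begins 78 mm behind the grasp point.
Start: joints at [1.083, 0.417, -0.01, 1.614, 0.005, 1.111, -0.053], TCP at [0.27, -0.564, 0.224] pointing down, gripper open.
Joint ranges: [-2.81, 2.81], [-0.39, 2.02], [-1.27, 1.25], [0.06, 2.57], [-1.19, 4.33], [0.19, 2], [-2.82, 2.82]. Speed limits (rad/s): [1.89, 1.89, 2.39, 2.39, 3.01, 3.01, 3.01].

INTERFACE

Orientations are given as a 3x3 rotation matrix whose columns are the frame's x, y, z axes.
In Python, from rig import robot gives the robot as it stands. Calls block until the motion is done:
- robot.move_ptp(position, orientation): joint-space move of the TCP to a pose.
- robot.move_linear(position, velocity=0.15, frame=None, threshold=None): straight line of the TCP; frame=None keeps the orientation; velocity is the mean speed in m/s. With threshold (N) it stops when the force on the tool has changed by that much, and returns True; else False.
- robot.goto_joints(angles): joint-space move.
- robot.gripper_to(opening): finger opening in m; the grip force is fixed at half the most; returns when the fingers have stopped.
- robot.pause(seconds).
- robot.ik(position, orientation): joint angles nearest the present ones, or None.
- robot.get_state(): the state.
- robot.grab_frame(name): name is "side" or "top"; returns the picture (420x560x3 uint8, red, green, blue); there is no depth.
- robot.camera_info(name): a dict with "fx", "fy", "cx", "cy" (pixels), "rvec" (rotation vector, rad) and "tvec" (3), from world to camera coordinates, as OpenCV has them. Camera axes: x right, y down, z forward; pixel columns grow to the right and rows downward; lengths in m; the calibration is good to about 2 mm. A picture is of the moment at which its call begins. camera_info takes no time and is no camera call.
A pose or a line that the arm cannot do raises robot.PlanningError and nothing moves.
- robot.sign_off(): hands the job in, once; it reports no verdict.
The state is a dict: "time": time; "qpos": joint angles; "joint_vel": joint speeds; "effort": joint torques, N m; "ee_pos": TCP position; "tool_rot": TCP orientation; "force": force on the tool from outside, world axes, zero at the start; "moment": the same for the moment, N m; "opening": finger opening in m.
Only numpy, scipy, OpenCV 4.12 (cv2) and the standard library are available. Lean on these libraries where they do the work, as an engineer would, in place of code of your own. Each camera call takes 0.05 s, during which the arm holds its last target.

## Working session

There is one attempt and no reset: what is moved stays moved. The work goes in short steps, each a Python script; the robot and the scene stay as the last script left them, time stands still between calls to the robot, and variables do not carry over. Pictures are saved under pics/ and viewed, and the job is handed in when it is done.

```bash
ls; mkdir -p pics
python3 - <<'E'
from rig import robot
import cv2
for n in("side","top"):
    f=robot.grab_frame(n); cv2.imwrite(f"pics/{n}0.png",f[:,:,::-1]); print(robot.camera_info(n))
s=robot.get_state(); print(s["time"],s["ee_pos"],s["tool_rot"],s["opening"])
E
```

```text
pics
{'fx': 396.1542666196873, 'fy': 396.1542666196873, 'cx': 281.873846866986, 'cy': 215.92639314262667, 'rvec': array([ 0.07890374, -2.73843056,  1.4688953 ]), 'tvec': array([0.61431484, 0.25170671, 0.85327734])}
{'fx': 505.58345283004326, 'fy': 505.58345283004326, 'cx': 280.0762442332675, 'cy': 205.3572804908493, 'rvec': array([ 2.21329898, -2.19337286,  0.00932259]), 'tvec': array([0.00329907, 0.62146284, 1.31096689])}
0.1 [ 0.26990079 -0.56338714  0.22390265] [[ 9.01834488e-01  4.32081293e-01 -5.58774216e-04]
 [ 4.32081641e-01 -9.01834026e-01  9.19113015e-04]
 [-1.06790061e-04 -1.07032390e-03 -9.99999422e-01]] 0.09396548782457607
```

View pics/side0.png

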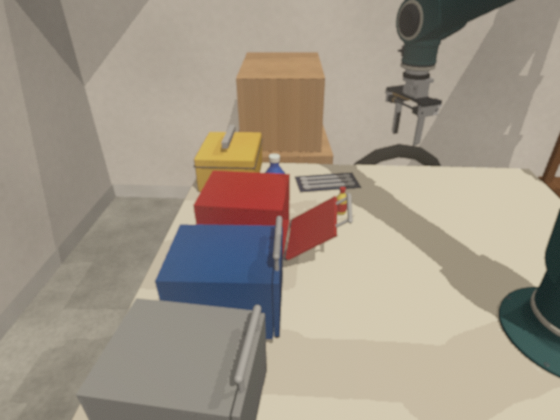

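View pics/top0.png

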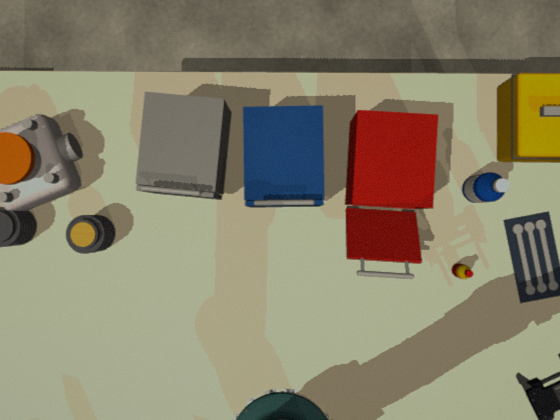

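Run:
```python
import cv2
t=cv2.imread("pics/top0.png"); 
cv2.imwrite("pics/t_blue.png",cv2.resize(t[90:220,130:335],None,fx=3.9,fy=3.9,interpolation=cv2.INTER_CUBIC))
cv2.imwrite("pics/t_red.png",cv2.resize(t[100:290,335:485],None,fx=3.15,fy=3.15,interpolation=cv2.INTER_CUBIC))
s=cv2.imread("pics/side0.png"); 
cv2.imwrite("pics/s_c.png",cv2.resize(s[160:420,90:370],None,fx=2.3,fy=2.3,interpolation=cv2.INTER_CUBIC))
```

```text
(no output)
```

View pics/t_blue.png

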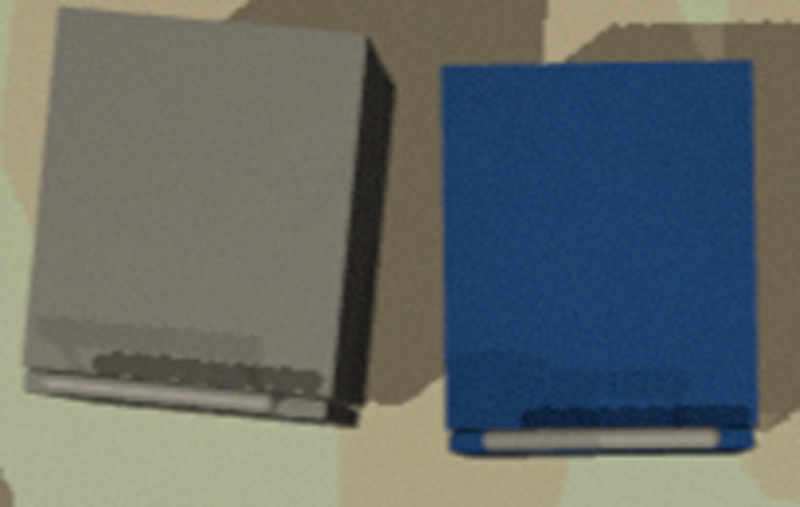

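View pics/t_red.png

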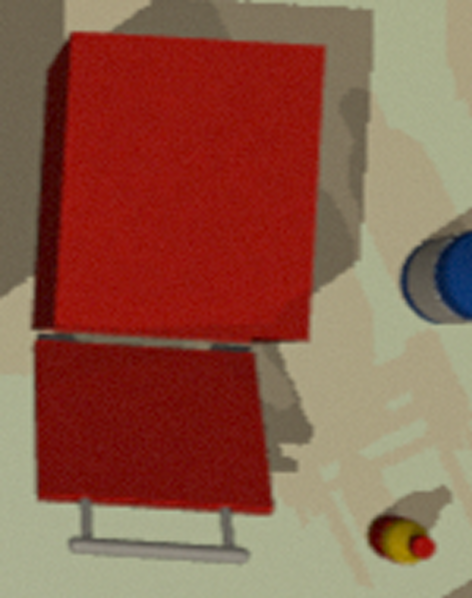

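View pics/s_c.png

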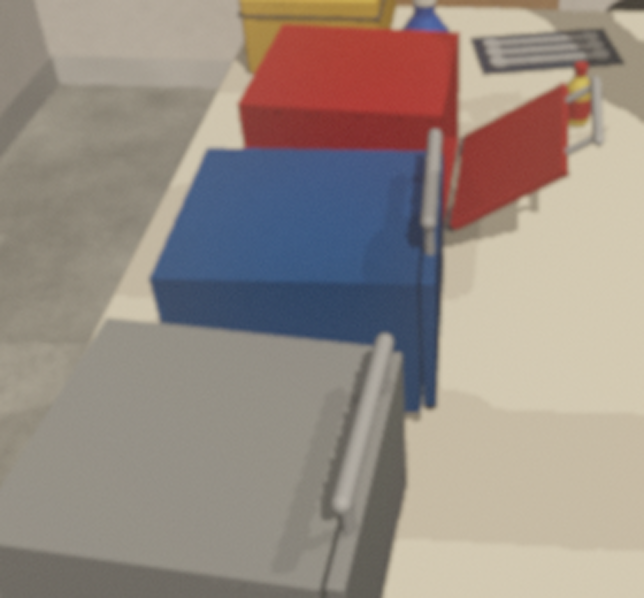

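```bash
cat > h.py <<'E'
import numpy as np, cv2
from rig import robot
def cam(n):
    c=robot.camera_info(n); K=np.array([[c['fx'],0,c['cx']],[0,c['fy'],c['cy']],[0,0,1.]])
    return K,cv2.Rodrigues(c['rvec'])[0],c['tvec'],c['rvec']
def ray(n,p):
    K,R,t,_=cam(n); return -R.T@t, R.T@np.linalg.inv(K)@np.array([p[0],p[1],1.])
def atz(n,p,z):
    o,d=ray(n,p); return o+d*(z-o[2])/d[2]
def tri(a,b):
    K1,R1,t1,_=cam("top");K2,R2,t2,_=cam("side")
    X=cv2.triangulatePoints(K1@np.c_[R1,t1],K2@np.c_[R2,t2],np.array(a,float).reshape(2,1),np.array(b,float).reshape(2,1)).ravel();return X[:3]/X[3]
def proj(n,P):
    K,R,t,r=cam(n); return cv2.projectPoints(np.array(P,float).reshape(-1,3),r,t,K,None)[0].reshape(-1,2)
E
python3 - <<'E'
from h import *
np.set_printoptions(precision=4,suppress=True)
T=lambda x,y,s,ox,oy:(x/s+ox,y/s+oy)
b=[T(482,440,3.9,130,90),T(720,437,3.9,130,90)]
print("blue bar",[atz("top",p,.233) for p in b])
print("blue tri",tri(b[0],(276,267.8)),tri(b[1],(279.6,217.8)))
g=[T(40,382,3.9,130,90),T(272,402,3.9,130,90)]
print("grey bar",[atz("top",p,.233) for p in g])
for nm,c in dict(red=[T(x,y,3.15,335,100) for x,y in((70,33),(325,46),(308,341),(55,330))],
  blue=[T(x,y,3.9,130,90) for x,y in((442,67),(752,62),(757,428),(448,430))],
  grey=[T(x,y,3.9,130,90) for x,y in((58,8),(366,38),(333,402),(25,367))]).items():
    P=np.array([atz("top",p,.195) for p in c]); print(nm,P[:,:2].tolist(),[np.linalg.norm(P[i]-P[i-1]) for i in range(4)])
r=[T(70,544,3.15,335,100),T(248,555,3.15,335,100)]
m=tri(r[0],(350.9,221.7)),tri(r[1],(349.6,195.7))
print("red tri",m)
for th in(.75,.8,.85,.9,.95,1):
    z=.048+.185*np.cos(th); e=[atz("top",p,z) for p in r]; print(th,z,e[0][:2],e[1][:2],np.linalg.norm(e[0]-e[1]), .185*np.sin(th))
print(robot.get_state()["qpos"])
E
```

```text
blue bar [array([0.6214, 0.0631, 0.233 ]), array([ 0.6242, -0.0687,  0.233 ])]
blue tri [0.6216 0.0645 0.2106] [ 0.6238 -0.0689  0.2301]
grey bar [array([0.6515, 0.3095, 0.233 ]), array([0.6414, 0.18  , 0.233 ])]
red [[0.831285953129511, -0.16452225588403446], [0.8231617789776843, -0.34506657647076766], [0.6137985466779907, -0.33357540086316806], [0.6199882415500386, -0.15514605216484426]] [np.float64(0.21150564085836024), np.float64(0.18072701486433704), np.float64(0.20967834927769757), np.float64(0.17853667634275341)]
blue [[0.8371171461943855, 0.0908825434670762], [0.84111230642879, -0.08748984647249772], [0.6306344386098665, -0.09188747495540929], [0.6279394035267871, 0.08517212674769441]] [np.float64(0.209255673487294), np.float64(0.17841712585414546), np.float64(0.21052380382720134), np.float64(0.17708011116260558)]
grey [[0.8699970397033031, 0.3134587414292223], [0.8536420621878194, 0.13493244179207656], [0.643448875654868, 0.1514604408886517], [0.662096424895797, 0.32937336878635304]] [np.float64(0.2085088511340834), np.float64(0.17927388251405704), np.float64(0.21084200345048063), np.float64(0.17888750936224013)]
red tri (array([ 0.4636, -0.172 ,  0.1555]), array([ 0.456 , -0.3031,  0.1494]))
0.75 0.18336244074165686 [ 0.4677 -0.1682] [ 0.4613 -0.2947] 0.12667430541715205 0.1261031706043168
0.8 0.1768907412292256 [ 0.467  -0.1691] [ 0.4605 -0.2964] 0.12739273554981623 0.13271087681641172
0.85 0.1700968819887217 [ 0.4663 -0.1701] [ 0.4597 -0.2981] 0.12814692897089228 0.13898687495095416
0.9 0.1629978441300729 [ 0.4655 -0.1711] [ 0.4589 -0.2998] 0.1289350005896039 0.14491547828108442
0.95 0.15561137155081844 [ 0.4647 -0.1721] [ 0.4581 -0.3017] 0.12975498063732407 0.15048186838603414
1 0.14795592658560586 [ 0.4639 -0.1732] [ 0.4572 -0.3036] 0.13060481959097078 0.15567213218946085
[ 1.0825  0.4179 -0.0103  1.6141  0.0047  1.1107 -0.053 ]
```

```bash
cat >> h.py <<'E'
def frame(u):
    x=np.array([u[0],u[1],0]);x/=np.linalg.norm(x); z=np.array([0,0,-1.]); return np.c_[x,np.cross(z,x),z]
UR=np.array([.9991,-.042]); HR=np.array([.610,-.2441])   # red inward dir, hinge
UB=np.array([.9998,.021]); HB=np.array([.6228,-.0028])
def P(H,U,s,z): return np.r_[H+s*U,z]   # s = inward distance from hinge line
def st(m=""):
    s=robot.get_state(); print(m,round(s["time"],2),s["ee_pos"].round(4),np.round(s["force"],1))
E
python3 - <<'E'
from h import *
R=frame(UR)
robot.gripper_to(0.0)
p=robot.get_state()["ee_pos"]
print(robot.ik(P(HR,UR,-.20,.29),R), robot.ik(P(HR,UR,-.02,.24),R))
robot.move_ptp(P(HR,UR,-.20,.29),R); st("above")
print(robot.move_linear(P(HR,UR,-.195,.165),.15,threshold=15)); st("down")
import cv2
for n in("side","top"): cv2.imwrite(f"pics/{n}1.png",robot.grab_frame(n)[:,:,::-1])
E
```

```text
[ 0.58357843  0.08386167 -0.1347932   1.89078468  0.01223754  1.1677305
 -1.16835643] [ 0.42613372  0.43086804 -0.11312557  1.55827415  0.05155305  1.15536992
 -1.31035962]
above 2.88 [ 0.41   -0.2365  0.2899] [-0.9  0.  -0.1]
False
down 3.86 [ 0.4155 -0.2362  0.1657] [ 0.1  0.7 -0.1]
```

View pics/side1.png

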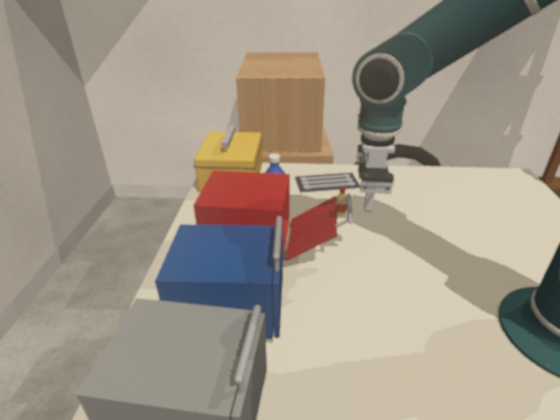

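View pics/top1.png

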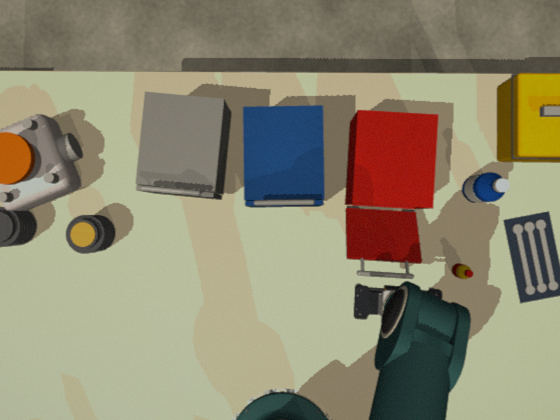

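Side view: the closed fingertips (~370,207) are just on the robot side of the red bar (~350,210), at bar height, clear of it. Pushing along the door's arc.

Run:
```python
from h import *
for th in (.9,.75,.6,.45,.3,.15,.06,-.02,-.06):
    hit=robot.move_linear(P(HR,UR,-.185*np.sin(th)-.014,.052+.185*np.cos(th)),.1,threshold=25 if th>.1 else 20); st(f"{th} {hit}")
    if hit: break
import cv2
for n in("side","top"): cv2.imwrite(f"pics/{n}2.png",robot.grab_frame(n)[:,:,::-1])
```

```text
0.9 True 4.33 [ 0.4462 -0.2374  0.1667] [-11.2   0.4   8.2]
```

Run:
```python
from h import *
for th in (.9,.75,.6,.45,.3,.15,.06,-.02,-.06):
    hit=robot.move_linear(P(HR,UR,-.185*np.sin(th)-.014,.052+.185*np.cos(th)),.06,threshold=30 if th>.1 else 20); st(f"{th} {hit}")
    if hit: break
import cv2
for n in("side","top"): cv2.imwrite(f"pics/{n}2.png",robot.grab_frame(n)[:,:,::-1])
```

```text
0.9 False 4.67 [ 0.4467 -0.2375  0.1666] [-38.2   5.8  27.5]
0.75 False 5.28 [ 0.4646 -0.2386  0.1879] [-53.1   8.1  48.3]
0.6 True 5.68 [ 0.4833 -0.2398  0.2021] [ 0.  -0.4 -0.6]
```

View pics/side2.png

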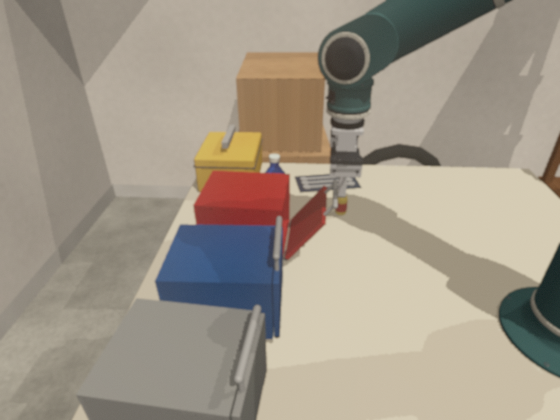

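Run:
```python
from h import *
s=cv2.imread("pics/side2.png");cv2.imwrite("pics/s2c.png",cv2.resize(s[160:270,260:380],None,fx=5,fy=5,interpolation=cv2.INTER_CUBIC))
V=np.array([-UR[1],UR[0]])
for th in(.5,.55,.6,.65,.7,.75,.8):
    f=lambda r,y:np.r_[HR-r*np.sin(th)*UR+y*V,.048+r*np.cos(th)]
    print(th,((proj("side",[f(.145,.088),f(.145,-.088),f(.185,.06),f(.185,-.06)])-[260,160])*5).round().tolist())
```

```text
0.5 [[282.0, 291.0], [292.0, 108.0], [328.0, 196.0], [331.0, 76.0]]
0.55 [[295.0, 298.0], [303.0, 115.0], [345.0, 206.0], [346.0, 84.0]]
0.6 [[308.0, 306.0], [314.0, 122.0], [361.0, 216.0], [361.0, 94.0]]
0.65 [[320.0, 314.0], [325.0, 129.0], [377.0, 227.0], [375.0, 104.0]]
0.7 [[332.0, 323.0], [335.0, 137.0], [392.0, 238.0], [388.0, 114.0]]
0.75 [[343.0, 332.0], [344.0, 145.0], [406.0, 250.0], [401.0, 125.0]]
0.8 [[353.0, 342.0], [353.0, 154.0], [419.0, 262.0], [412.0, 137.0]]
```

View pics/s2c.png

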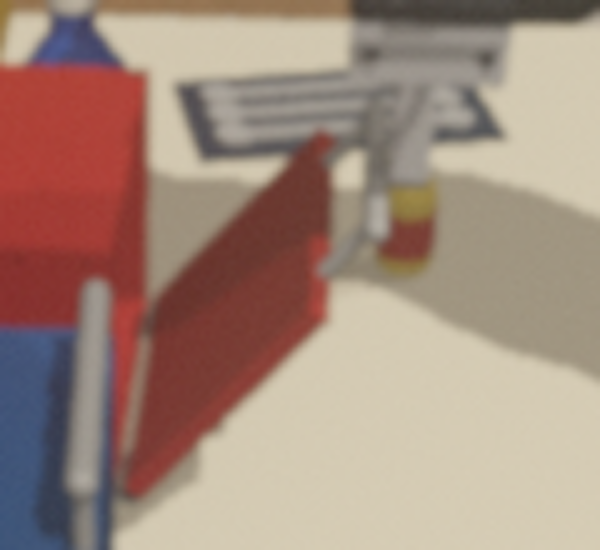

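Run:
```python
from h import *
robot.move_linear(P(HR,UR,-.14,.20),.08); robot.move_linear(P(HR,UR,-.14,.172),.1); st()
c=robot.move_linear(P(HR,UR,-.185*np.sin(.65)-.013,.177),.05,threshold=8); st(f"c {c}")
ths=[.6,.5,.4,.3,.2,.1,.04]; offs=np.linspace(-.016,.006,len(ths))
for th,o in zip(ths,offs):
    hit=robot.move_linear(P(HR,UR,-.185*np.sin(th)-.014,.048+o+.185*np.cos(th)),.06,threshold=30); st(f"{th} {hit}")
    if hit: break
for n in("side","top"): cv2.imwrite(f"pics/{n}3.png",robot.grab_frame(n)[:,:,::-1])
```

```text
6.51 [ 0.4702 -0.2382  0.1719] [-0.2 -0.6  1.2]
c True 6.86 [ 0.4852 -0.239   0.1775] [0.1 0.6 0.3]
0.6 False 7.19 [ 0.4923 -0.2391  0.1851] [-0.3 -0.2 -0.1]
0.5 False 7.68 [ 0.5079 -0.2398  0.1983] [ 0.1  0.7 -0.2]
0.4 False 8.18 [ 0.5246 -0.2405  0.2099] [0.4 0.2 0.2]
0.3 False 8.66 [ 0.5419 -0.2412  0.2199] [-1.  -0.3  0.6]
0.2 False 9.13 [ 0.5598 -0.2419  0.2281] [-0.   0.1 -1.1]
0.1 False 9.61 [ 0.578  -0.2426  0.2345] [-0.5  0.4  0.5]
0.04 False 9.96 [ 0.589  -0.2432  0.239 ] [-0.3 -0.1  0.2]
```

View pics/side3.png

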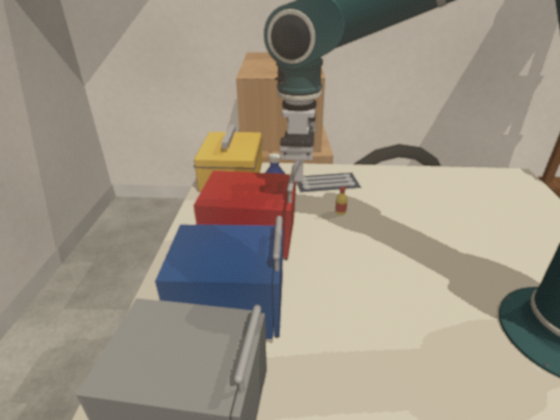

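Side view: red door is nearly shut, bar at (~292,180), finger against it. Now pushing to the stop, then backing off and moving to blue.

Run:
```python
from h import *
hit=robot.move_linear(P(HR,UR,.004,.240),.05,threshold=25); st(f"stop {hit}")
robot.move_linear(P(HR,UR,-.05,.245),.15); robot.move_linear(P(HR,UR,-.05,.33),.2); st("up")
R=frame(UB)
robot.move_ptp(P(HB,UB,.035,.33),R); st("over blue")
print(robot.move_linear(P(HB,UB,.032,.2385),.12,threshold=15)); st("down")
for n in("side","top"): cv2.imwrite(f"pics/{n}4.png",robot.grab_frame(n)[:,:,::-1])
s=cv2.imread("pics/side4.png");cv2.imwrite("pics/s4c.png",cv2.resize(s[120:300,190:390],None,fx=3.3,fy=3.3,interpolation=cv2.INTER_CUBIC))
```

```text
stop True 10.38 [ 0.5962 -0.2438  0.2387] [-10.2   2.4   8.3]
up 11.35 [ 0.5605 -0.2418  0.3296] [ 0.  -0.1 -0.7]
over blue 12.37 [ 0.6576 -0.0041  0.3297] [-0.1 -0.8  0.7]
False
down 13.28 [ 0.6552 -0.0023  0.2393] [-0.4 -0.6  0.5]
```

View pics/s4c.png

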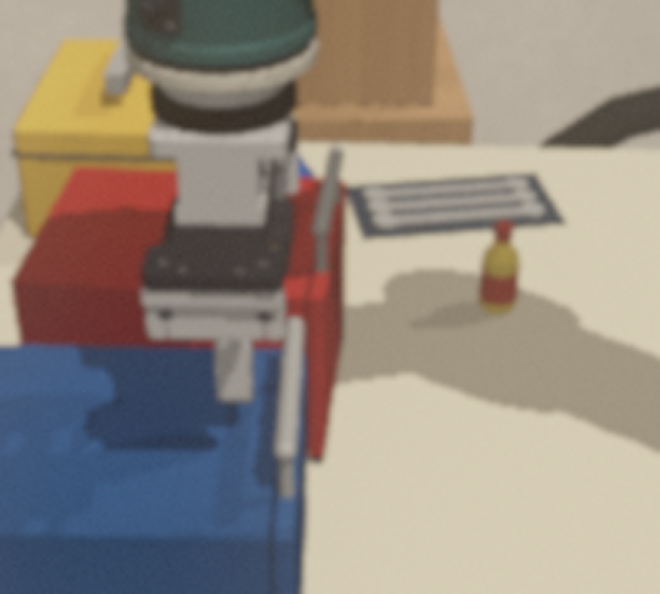

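Side crop: the finger (~(232,385) in the crop) hangs over the blue locker, behind the blue bar; red bar now upright. Pulling blue.

Run:
```python
from h import *
robot.move_linear(P(HB,UB,.030,.2355),.1,threshold=15)
c=robot.move_linear(P(HB,UB,.010,.2355),.05,threshold=8); st(f"c {c}")
ths=[.06,.15,.25,.35,.45,.55,.65]; offs=np.linspace(.002,-.003,len(ths))
for th,o in zip(ths,offs):
    hit=robot.move_linear(P(HB,UB,-.185*np.sin(th)+.014,.048+o+.185*np.cos(th)),.06,threshold=30); st(f"{th} {hit}")
    if hit: break
for n in("side","top"): cv2.imwrite(f"pics/{n}5.png",robot.grab_frame(n)[:,:,::-1])
s=cv2.imread("pics/side5.png");cv2.imwrite("pics/s5c.png",cv2.resize(s[120:340,190:390],None,fx=2.7,fy=2.7,interpolation=cv2.INTER_CUBIC))
```

```text
c False 14.18 [ 0.6327 -0.0027  0.2357] [ 0.6  0.9 -0.9]
0.06 False 14.45 [ 0.6255 -0.0028  0.2347] [0.1 0.4 0. ]
0.15 False 14.88 [ 0.6088 -0.0031  0.2321] [0.4 0.2 0.7]
0.25 False 15.34 [ 0.5908 -0.0035  0.2276] [ 0.9  0.2 -1. ]
0.35 False 15.81 [ 0.573  -0.0039  0.2212] [ 0.7 -0.   0.6]
0.45 False 16.27 [ 0.556  -0.0043  0.2132] [-0.8 -0.   0.5]
0.55 False 16.74 [ 0.5398 -0.0046  0.2035] [ 0.1 -0.4  0.3]
0.65 False 17.21 [ 0.5245 -0.0049  0.1922] [0.8 0.9 0.2]
```

View pics/s5c.png

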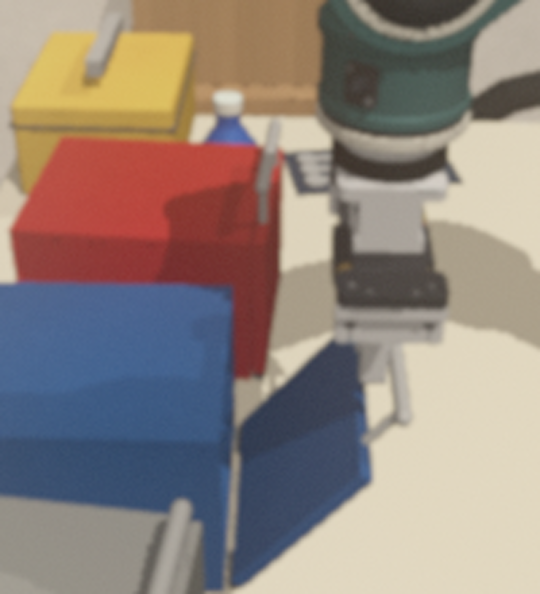

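Side crop: blue door hangs open at about 0.65 rad with the finger in its slot. Next: withdraw and push the inner face down.

Run:
```python
from h import *
def tip(th,r=.125,e=.0): return P(HB,UB,-r*np.sin(th)+(.006+e)*np.cos(th)+.008,.048+r*np.cos(th)+(.006+e)*np.sin(th)+.019)
s=robot.get_state()["ee_pos"]
robot.move_linear(s+[.004,0,.006],.08); robot.move_linear(s+[.006,0,.06],.15); st("up")
p=tip(.65,e=.02); robot.move_linear(np.r_[p[:2],s[2]+.05],.15); 
print(robot.move_linear(p,.1,threshold=12)); st("near")
for th in(.7,.85,1.0,1.15,1.3,1.42):
    hit=robot.move_linear(tip(th),.07,threshold=30); st(f"{th} {hit}")
    if hit: break
else:
    hit=robot.move_linear(tip(1.53,e=-.004),.04,threshold=22); st(f"stop {hit}")
for n in("side","top"): cv2.imwrite(f"pics/{n}6.png",robot.grab_frame(n)[:,:,::-1])
```

```text
up 18.07 [ 0.5306 -0.0049  0.2517] [-0.2 -0.3 -0.2]
False
near 19.27 [ 0.5761 -0.0038  0.1828] [ 0.1 -0.2  0.2]
0.7 False 19.8 [ 0.555  -0.0043  0.1668] [-0.1 -0.3  0.5]
0.85 False 20.22 [ 0.5406 -0.0045  0.1539] [ 0.1 -0.7  0.6]
1.0 False 20.63 [ 0.5284 -0.0048  0.1392] [ 0.3 -0.   0.3]
1.15 False 21.05 [ 0.5188 -0.005   0.1232] [ 0.7 -0.1  0.1]
1.3 False 21.47 [ 0.5116 -0.0051  0.1058] [-0.1  0.7  0.1]
1.42 False 21.83 [ 0.5078 -0.0052  0.0912] [-0.2 -0.6 -0.5]
stop True 22.18 [ 0.5074 -0.0052  0.0815] [-4.6 -0.6 18.8]
```

View pics/side6.png

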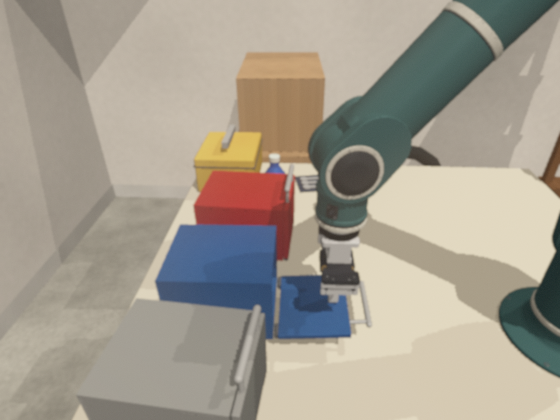

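Blue door lies flat at its stop (bar at ~(366,303)). Retract clear and check all three.

Run:
```python
from h import *
s=robot.get_state()["ee_pos"]
robot.move_linear(s+[0,0,.05],.1); robot.move_linear(np.array([.43,-.01,.33]),.2); 
robot.move_ptp([.27,-.45,.33],frame([1,0])); robot.pause(.3); st("away")
for n in("side","top"): cv2.imwrite(f"pics/{n}7.png",robot.grab_frame(n)[:,:,::-1])
s=cv2.imread("pics/side7.png");cv2.imwrite("pics/s7c.png",cv2.resize(s[150:350,190:390],None,fx=3,fy=3,interpolation=cv2.INTER_CUBIC))
for nm,H,U,ths in(("red",HR,UR,(0,.06,.12)),("blue",HB,UB,(1.32,1.4,1.5))):
  V=np.array([-U[1],U[0]])
  for th in ths:
    f=lambda r,y:np.r_[H-r*np.sin(th)*U+y*V,.048+r*np.cos(th)]
    q=[f(.185,.06),f(.185,-.06)]
    print(nm,th,"crop",((proj("side",q)-[190,150])*3).round().tolist(),"top",proj("top",q).round(1).tolist())
```

```text
Traceback (most recent call last):
  File "h.py", line 16, in frame
    x=np.array([u[0],u[1],0]);x/=np.linalg.norm(x); z=np.array([0,0,-1.]); return np.c_[x,np.cross(z,x),z]
                              ^^^^^^^^^^^^^^^^^^^^
numpy._core._exceptions._UFuncOutputCastingError: Cannot cast ufunc 'divide' output from dtype('float64') to dtype('int64') with casting rule 'same_kind'
```

Run:
```python
from h import *
robot.move_ptp([.27,-.45,.33],frame([.9,.43])); robot.pause(.3); st("away")
for n in("side","top"): cv2.imwrite(f"pics/{n}7.png",robot.grab_frame(n)[:,:,::-1])
s=cv2.imread("pics/side7.png");cv2.imwrite("pics/s7c.png",cv2.resize(s[150:350,190:390],None,fx=3,fy=3,interpolation=cv2.INTER_CUBIC))
for nm,H,U,ths in(("red",HR,UR,(0,.06,.12)),("blue",HB,UB,(1.32,1.4,1.5))):
  V=np.array([-U[1],U[0]])
  for th in ths:
    f=lambda r,y:np.r_[H-r*np.sin(th)*U+y*V,.048+r*np.cos(th)]
    q=[f(.185,.06),f(.185,-.06)]
    print(nm,th,"crop",((proj("side",q)-[190,150])*3).round().tolist(),"top",proj("top",q).round(1).tolist())
```

```text
away 26.16 [ 0.2703 -0.4498  0.33  ] [0.4 0.3 0.3]
red 0 crop [[292.0, 117.0], [305.0, 47.0]] top [[368.2, 207.9], [424.1, 210.8]]
red 0.06 crop [[307.0, 118.0], [318.0, 48.0]] top [[367.9, 213.1], [423.8, 215.9]]
red 0.12 crop [[321.0, 120.0], [331.0, 50.0]] top [[367.6, 218.2], [423.4, 221.1]]
blue 1.32 crop [[533.0, 487.0], [510.0, 365.0]] top [[260.6, 278.1], [310.0, 277.6]]
blue 1.4 crop [[535.0, 503.0], [512.0, 380.0]] top [[260.9, 278.7], [309.8, 278.2]]
blue 1.5 crop [[535.0, 522.0], [513.0, 398.0]] top [[261.3, 278.6], [309.5, 278.2]]
```

View pics/s7c.png

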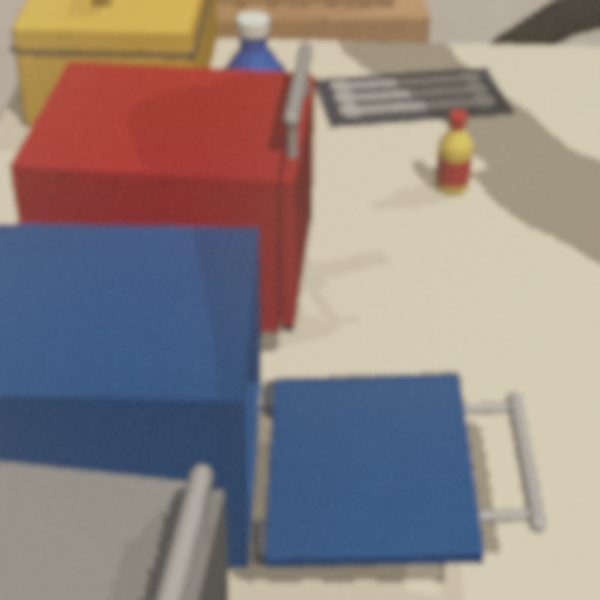

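View pics/top7.png

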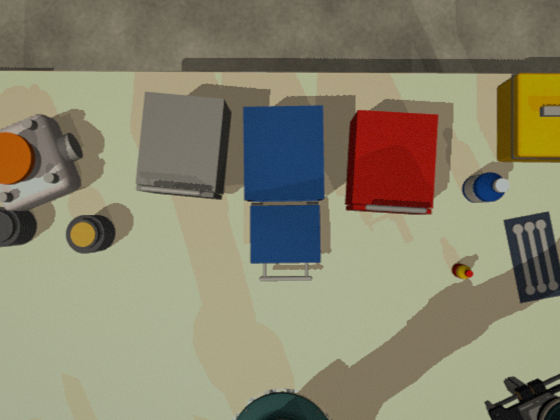

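Red bar ends in the side crop, (291,118) and (306,47), match 0 rad. Blue bar ends, (538,522) and (515,399), match 1.5 rad. In the top view the grey bar at (140–215, 190) hasn't moved.

```bash
python3 -c "
from rig import robot
print(robot.sign_off())"
```

```text
the job is handed in; nothing more can be done
None
```

The job is handed in: the red door is fully shut, the blue door is down at its stop, and the grey door was never touched. Handing in reports no verdict, so this rests on my own last checks, at about 26 s of the 51 s allowed.

- **Red:** I pushed the bar up along its arc with closed fingers until the stop. In the last pictures the bar matches 0 rad to within about 0.01.
- **Blue:** I hooked the bar from behind and pulled the door to about 0.65 rad. I then pushed its inner face down until the force rose at the stop. The last picture matches 1.5 rad.
- **Grey:** its bar sits at the same place in the top view as at the start.
- **Robot:** it stands clear of everything, with about zero force on the tool.

**Force during the red push:** the first push jammed by friction, because the fingers did not rise with the bar. The readings between moves got up to about 72 N, and I didn't record the peak within a move. The limit is 120 N at the wrist. It slipped free, and I pushed again from lower down while rising, with no further trouble.

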